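# Wedge a rocking bench instrument

## Task

The low blue instrument rocks because its front left foot has lost its rubber. Without gripping or lifting anything, gently push the orange wedge with the fingertips, thin edge first, under that bare foot until the instrument no longer rocks, but not so far that it lifts another foot off the bench. Then press down firmly on the top of the instrument at that corner to feel that it stays still, and leave it so, without shoving the instrument out of its place or disturbing the things around it.

Things in the scene. Friction and masses are not known exactly. Their poses are not given: they have to be found in the camera images.
- instrument: low blue case, 170 x 230 mm, 1.1 to 1.7 kg, loose; underside 16, top 66 mm above its origin. Origin: at bench level under its middle; x to its back, y to its left, z up; black front panel faces -x (to the robot, within 12 degrees). Stands on three rubber feet; the front left one is a bare stub clear of the bench: 1 to 2.5 N on that corner rock the case down onto it; let go, it falls back
- bare_foot (a point): lowest point of the round bare steel stub (12 mm diameter) at the front left, at x -65, y +90 mm in the instrument's frame, 20 mm in from the front face of the case and 25 mm in from its left side; while the case is level it hangs 5.5 to 10.5 mm above the bench, differently in each run
- press_spot (a point): on the top of the case at the front left corner, above the bare foot (x -60, y +85, z +66 mm in the instrument's frame): where to press for the test
- foot_front_right (a point): lowest point of the front right rubber foot (x -65, y -90 mm in the instrument's frame); on the bench at the start
- foot_back_right (a point): lowest point of the back right rubber foot (x +65, y -90 mm), diagonally opposite the bare foot; on the bench at the start, lifts when the case rocks down onto the bare foot
- foot_back_left (a point): lowest point of the back left rubber foot (x +65, y +90 mm); on the bench at the start
- wedge: loose orange plastic wedge, 100 x 44 mm, 60 g, left of the case, thin edge towards it; rises evenly from 2 mm at the thin edge to 20 mm at the upright back. Origin: middle of underside; x to the thin edge, y across, z up. Slides with under 1 N; once it meets the stub the push rises to several N, and above 5 N the case may slide or a neighbouring foot lift
- wedge_tip (a point): middle of the wedge's thin edge, 1 mm above its underside
- wedge_back (a point): middle of the wedge's upright back face (44 mm wide, 20 mm high), 10 mm above its underside
- wedge_slope (a point): a frame on the sloping top of the wedge: origin in the middle of the thin edge's upper border, x down along the slope (points on the wedge have negative x), y across, z square to the slope
- green_jar: small jar with a green lid, 42 mm across, 37 mm high, origin under its middle; bystander
- battery: block battery standing upright, 18 x 26 x 49 mm, origin under its middle; bystander
- reel: blue reel of solder wire, 52 mm across, 38 mm high, origin under its middle; bystander
- carton: small red and white carton, 45 x 74 x 50 mm, origin under its middle; bystander
Things that resemble listed ones, but are neither listed nor needed, are in the scene too. Of the things like the wedge, leave any that is turquoise; of the rest the larger one is meant.

How it is judged:
On the way:
1. with the wedge under the bare foot, the fingers press the top of the case at that corner with more than 4 N and the back right foot stays down (within 2 mm) (contact force between the fingers and instrument above 4 N and horizontal distance between the grasp point and press_spot below 0.045 m and height (world z) of the grasp point above 0.06 m and contact force between the fingers and wedge below 0.1 N and x of bare_foot in the frame of wedge_slope between -0.095 and -0.006 m and y of bare_foot in the frame of wedge_slope between -0.021 and 0.021 m and height (world z) of each of foot_front_right, foot_back_right, foot_back_left below 0.002 m), for 0.2 s.
At the end, for the whole second after the job is handed in: the bare foot stands over the wedge's slope (inside its outline) with less than 1.6 mm of play between them, the three rubber feet are on the bench within 2 mm, the wedge lies on the bench, and both are at rest (x of bare_foot in the frame of wedge_slope between -0.095 and -0.006 m and y of bare_foot in the frame of wedge_slope between -0.021 and 0.021 m and height (world z) of each of foot_front_right, foot_back_right, foot_back_left below 0.002 m and z of bare_foot in the frame of wedge_slope below 0.0016 m and height (world z) of wedge below 0.004 m and linear speed of each of instrument, wedge below 0.01 m/s); the robot touches nothing.
It fails at once if the wedge is pinched between the fingers, or shoved with more than 20 N (contact force between the fingers and wedge above 20 N).
It fails at once if the wedge is lifted (its middle more than 12 mm off the bench) (height (world z) of wedge above 0.012 m).
It fails at once if the instrument is lifted (its middle more than 12 mm up) (height (world z) of instrument above 0.012 m).
It fails at once if the instrument is shoved more than 20 mm out of its place (distance of instrument from where it was at the start of the episode above 0.02 m).
It fails at once if a bystander is moved more than 20 mm (distance of any of green_jar, battery, reel, carton from where it was at the start of the episode above 0.02 m).
It also fails if it takes over 54 s, if anything falls off the work surface, if the arm or the gripper's body presses on something with over 40 N, if the wrist force passes 120 N, or if a joint passes its speed limit or range.

## Robot

A 7-joint arm with a two-finger parallel gripper is mounted at the origin on a cart in front of the work surface, level with it; the furniture and walls round the work are solid. World frame = base frame: x ahead of the robot, y to its left, z up, the work surface at z = 0. Lengths are in m, angles in rad, forces in N, time in s.
With the tool pointing down it reaches from about 0.4 to 0.85 m from the base axis. Payload 10.4 kg.
Tool frame: the origin (TCP) lies midway between the tips of the shut fingers; the grasp point (between the pads) lies 19 mm behind it; z points along the fingers, x is the direction in which the jaws open and shut, and the axes are right-handed (so a half turn about z gives the same grasp; the last joint's range is limited). The gripper opens to 85 mm and grips with 20 to 120 N. Pads are 22 mm wide; open, the fingers measure 114 mm over their backs; the gripper's body (76 mm by 85 mm) begins 54 mm behind the grasp point. The pads swing forward as they close: fully open they stand 13 mm farther back than shut.
Start: joints at [-1.373, 0.332, -0.065, 1.46, 0.022, 1.35, -0.088], TCP at [0.137, 0.61, 0.231] pointing down, gripper open.
Joint ranges: [-2.6, 2.6], [-0.5, 2.12], [-1.47, 1.34], [0.16, 2.42], [-1.27, 4.41], [0.06, 2.06], [-2.6, 2.6]. Speed limits (rad/s): [2.22, 2.22, 2.79, 2.79, 3.14, 3.14, 3.14].

## Interface

Orientations are given as a unit quaternion [x, y, z, w].
In Python, from workcell import manip, cams gives the robot as it stands.
- The arm moves only by the tool move_arm, never from a script. Its argument "moves" is a list of rows, each a list of 7 numbers: the turn, a rotation vector about the tool's x, y, z in degrees, then the shift along the tool's x, y, z in m, then the finger opening in m, from 0 to 0.0854. A call has 1 to 10 rows; each row is the pose to reach, as a shift and turn from the pose commanded when the call began, along the tool's axes at that moment; what a row does not reach only later rows make up. A row lasts 1/10 s, in which the tool goes at most 50 mm and 8.59 degrees, less where a joint would pass 70% of its speed; a pose out of reach is approached as far as the arm can. A call with a gripper value outside its range is refused whole. The fingers move at their own pace and stop on an object; "grip_force" is the grip in N (left out, the last holds). Time passes only in rows, so rows that repeat a pose let the fingers close. It gives the time, the measured TCP pose, the force and the opening at its end, in the units of the state.
- manip.get_obs(): the state, without advancing time (a new reading comes with each control period).
- cams.camera(name): name is "scene" or "top" or "wrist"; returns the picture (400x640x3 uint8, red, green, blue); there is no depth.
- cams.camera_params(name): a dict with "fx", "fy", "cx", "cy" (pixels), "xyz" and "rotation" of the camera in the world. Camera axes: x right, y up, looking along -z (the intrinsics and any distortion apply to the point x, -y, -z); pixel columns grow to the right and rows downward; lengths in m; the calibration is good to about 2 mm. A picture is of the moment at which its call begins: read the wrist's pose just before it. camera_params takes no time and is no camera call; for the wrist camera it gives the pose at the moment of the call.
- manip.hand_in(): hands the job in, once; it reports no verdict.
The state is a dict: "clock": time; "joint_pos": joint angles; "joint_velocities": joint speeds; "tau": joint torques, N m; "position": TCP position; "ee_rot": TCP orientation; "ft_force": force on the tool from outside, world axes, zero at the start; "torque": the same for the moment, N m; "grip_width": opening from 0.0 (shut) to 1.0 (fully open).
Only numpy, scipy, OpenCV 4.12 (cv2) and the standard library are available. Lean on these libraries where they do the work, as an engineer would, in place of code of your own. Each camera call takes 0.05 s, during which the arm holds its last target. There are 200 camera calls.

## Working session

There is one attempt and no reset: what is moved stays moved. The work goes in short steps, Python scripts to look and compute and a tool call to move; the robot and the scene stay as the last step left them, time stands still between calls to the robot, and variables do not carry over. Pictures are saved under pics/ and viewed, about 8 in all and at most 12, crops included, and the job is handed in when it is done.

Besides the shell and the picture viewer there is one more tool, called as a command line: name --pt "numbers of a row" for each row, then --argument value for the rest. move_arm: Moves the arm, as the interface text tells. Its arguments: {"type":"object","properties":{"moves":{"type":"array","items":{"type":"array","items":{"type":"number"}}},"grip_force":{"type":"number"}},"required":["moves"]}

```bash
mkdir -p pics; cat > h.py <<'E'
import numpy as np, cv2
from workcell import manip, cams
def snap(n,f):
    p=cams.camera_params(n); im=cams.camera(n); cv2.imwrite(f'pics/{f}.png',im[:,:,::-1]); return im,p
def ray(p,u,v,z):
    d=np.array([(u-p['cx'])/p['fx'],-(v-p['cy'])/p['fy'],-1.]); d=np.array(p['rotation'])@d
    o=np.array(p['xyz']); return o+d*(z-o[2])/d[2]
E
python3 - <<'E'
from h import *
for n in ['scene','top']:
    im,p=snap(n,n+'0'); print(n,{k:np.round(v,3).tolist() for k,v in p.items() if k!='name' and not isinstance(v,str)})
o=manip.get_obs(); print({k:np.round(v,3).tolist() for k,v in o.items()})
E
```

```text
scene {'fx': 400.572, 'fy': 400.572, 'cx': 323.272, 'cy': 205.656, 'xyz': [0.265, -0.444, 0.785], 'rotation': [0.343, -0.098, -0.232, 0.905]}
top {'fx': 377.646, 'fy': 377.646, 'cx': 308.352, 'cy': 202.416, 'xyz': [0.412, 0.109, 0.997], 'rotation': [-0.069, 0.066, 0.713, -0.695]}
{'clock': 0.1, 'joint_pos': [-1.373, 0.333, -0.065, 1.461, 0.022, 1.35, -0.089], 'joint_velocities': [0.001, 0.001, -0.0, -0.003, 0.001, 0.001, -0.001], 'tau': [0.002, -62.674, 0.05, -39.244, 0.017, 0.007, 0.0], 'position': [0.137, 0.61, 0.231], 'ee_rot': [0.781, 0.625, -0.0, 0.0], 'ft_force': [-0.04, 0.362, 0.563], 'torque': [0.02, 0.021, 0.005], 'grip_width': 1.0}
```

View pics/top0.png

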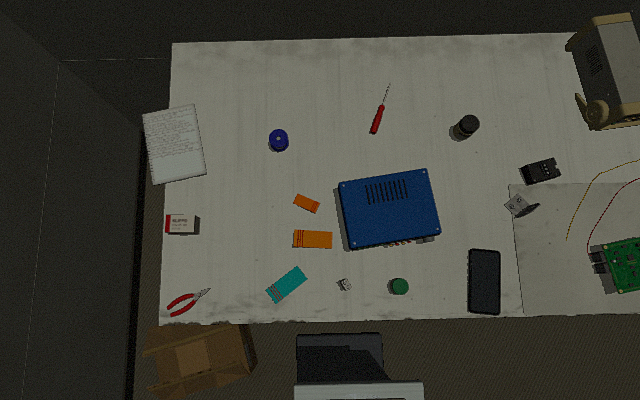

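View pics/scene0.png

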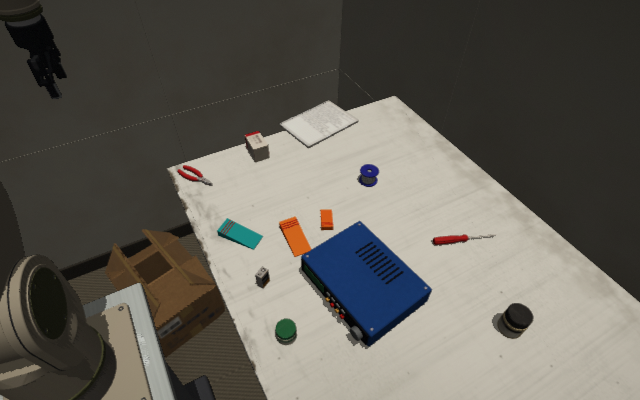

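```bash
sed -i 's/^def ray/from scipy.spatial.transform import Rotation as R\ndef ray/; s/np.array(p\[.rotation.\])@d/R.from_quat(p["rotation"]).apply(d)/' h.py
python3 - <<'E'
from h import *
for n in ['top','scene']:
    im=cv2.imread(f'pics/{n}0.png'); p=cams.camera_params(n); hsv=cv2.cvtColor(im,cv2.COLOR_BGR2HSV)
    big=cv2.resize(im[140:300,240:460] if n=='top' else im[190:350,200:440],None,fx=3,fy=3,interpolation=cv2.INTER_CUBIC)
    cv2.imwrite(f'pics/{n}crop.png',big)
    for nm,lo,hi in [('orange',(5,150,100),(20,255,255)),('blue',(105,120,40),(125,255,255)),('green',(50,100,30),(85,255,255))]:
        m=cv2.inRange(hsv,lo,hi); m=cv2.morphologyEx(m,cv2.MORPH_CLOSE,np.ones((7,7)) if nm=='blue' else np.ones((3,3)))
        for c in cv2.findContours(m,0,1)[0]:
            if cv2.contourArea(c)<120: continue
            r=cv2.minAreaRect(c); b=cv2.boxPoints(r)
            print(n,nm,cv2.contourArea(c),np.round(b,1).tolist())
            for z in {'orange':(0.002,0.02),'blue':(0.066,),'green':(0.037,)}[nm]:
                print('   z',z,[np.round(ray(p,*q,z)[:2],3).tolist() for q in b])
E
```

```text
top orange 578.0 [[293.0, 245.8000030517578], [294.1000061035156, 228.89999389648438], [332.0, 231.3000030517578], [331.0, 248.1999969482422]]
   z 0.002 [[0.49, 0.154], [0.535, 0.15], [0.526, 0.05], [0.481, 0.054]]
   z 0.02 [[0.489, 0.153], [0.532, 0.149], [0.524, 0.051], [0.48, 0.055]]
top orange 232.0 [[292.70001220703125, 202.6999969482422], [297.1000061035156, 192.6999969482422], [319.3999938964844, 202.5], [315.0, 212.5]]
   z 0.002 [[0.605, 0.152], [0.633, 0.14], [0.604, 0.081], [0.577, 0.093]]
   z 0.02 [[0.602, 0.152], [0.629, 0.14], [0.601, 0.081], [0.574, 0.094]]
top blue 5844.5 [[338.5, 182.3000030517578], [430.0, 166.60000610351562], [441.20001220703125, 232.3000030517578], [349.70001220703125, 247.89999389648438]]
   z 0.066 [[0.643, 0.033], [0.677, -0.203], [0.509, -0.216], [0.476, 0.012]]
top blue 288.0 [[265.5, 138.5], [278.5, 125.5], [293.0, 140.0], [280.0, 153.0]]
   z 0.066 [[0.765, 0.217], [0.8, 0.183], [0.759, 0.146], [0.724, 0.18]]
top green 177.0 [[390.3999938964844, 281.20001220703125], [404.5, 276.5], [409.3999938964844, 291.20001220703125], [395.2999877929
[... 795 characters left out ...]
598, 0.138], [0.622, 0.125], [0.591, 0.071], [0.568, 0.084]]
scene blue 7670.0 [[300.79998779296875, 256.5], [363.8999938964844, 205.89999389648438], [434.6000061035156, 293.8999938964844], [371.3999938964844, 344.6000061035156]]
   z 0.066 [[0.475, 0.006], [0.675, 0.065], [0.671, -0.203], [0.5, -0.23]]
scene blue 295.5 [[359.1000061035156, 185.10000610351562], [361.5, 163.8000030517578], [377.79998779296875, 165.60000610351562], [375.5, 186.89999389648438]]
   z 0.066 [[0.703, 0.13], [0.751, 0.195], [0.786, 0.168], [0.736, 0.106]]
scene green 283.5 [[271.5, 329.5], [285.5, 315.5], [299.0, 329.0], [285.0, 343.0]]
   z 0.037 [[0.355, -0.102], [0.391, -0.088], [0.402, -0.126], [0.366, -0.139]]
```

View pics/topcrop.png

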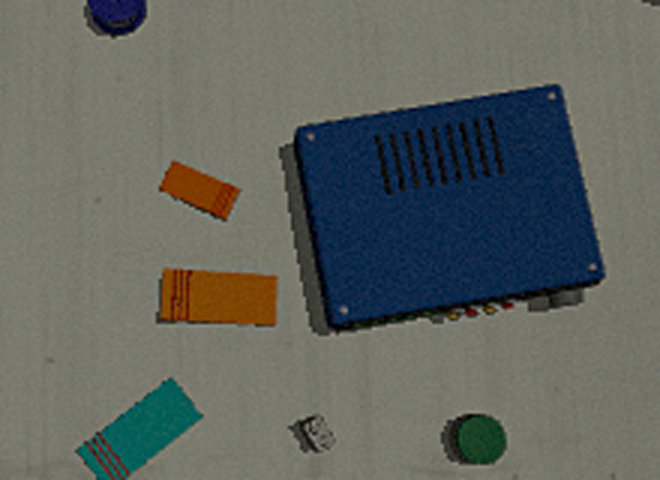

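Candidates in the top view are the large orange (312,239), the small orange (306,203) and turquoise (287,285). I choose the large orange one. The crop confirms its thin edge points right, with the stripes at the thick back, and its axis already runs to the bare foot, at about (0.499, -0.012).

move_arm --pt "0 0 81.3 -0.329 0.46 0.1 0" --pt "0 0 81.3 -0.329 0.46 0.1 0" --pt "0 0 81.3 -0.329 0.46 0.1 0" --pt "0 0 81.3 -0.329 0.46 0.1 0" --pt "0 0 81.3 -0.329 0.46 0.1 0" --pt "0 0 81.3 -0.329 0.46 0.1 0" --pt "0 0 81.3 -0.329 0.46 0.1 0" --pt "0 0 81.3 -0.329 0.46 0.1 0" --pt "0 0 81.3 -0.329 0.46 0.1 0" --pt "0 0 81.3 -0.329 0.46 0.1 0"

```text
clock: 1.1
position: [0.4657, 0.241, 0.1439]
ee_rot: [0.999, -0.037, 0.0, -0.0]
ft_force: [0.9, 0.9, 0.5]
grip_width: 0.0
```

```bash
cat >> h.py <<'E'
def to(x,y,z,head=None):
    o=manip.get_obs(); r=R.from_quat(o['ee_rot']); P=np.array(o['position'])
    h=np.degrees(np.arctan2(*r.apply([1,0,0])[[1,0]]))
    print('t',round(o['clock'],2),'pos',P.round(4),'head',h.round(2),'zaxis',r.apply([0,0,1]).round(4),'F',np.round(o['ft_force'],2),'T',np.round(o['torque'],2))
    if head is not None:
        T=R.from_euler('z',head,degrees=True)*R.from_quat([1,0,0,0])
        print('turn',np.degrees((r.inv()*T).as_rotvec()).round(2))
    print('shift',r.inv().apply(np.array([x,y,z])-P).round(4))
E
python3 -c "
from h import *
to(.5133,.190,.06,-4)"
```

```text
t 1.1 pos [0.4657 0.241  0.1439] head -4.27 zaxis [ 0.e+00  2.e-04 -1.e+00] F [0.88 0.95 0.53] T [0.05 0.   0.03]
turn [-0.01  0.   -0.27]
shift [0.0512 0.0473 0.0839]
```

move_arm --pt "0 0 0 0.051 0.047 0.084 0" --pt "0 0 0 0.051 0.047 0.084 0" --pt "0 0 0 0.051 0.047 0.084 0" --pt "0 0 0 0.051 0.047 0.084 0" --pt "0 0 0 0.051 0.047 0.084 0"

```text
clock: 1.6
position: [0.5124, 0.1935, 0.061]
ee_rot: [0.999, -0.034, 0.0, -0.0]
ft_force: [0.9, 1.1, 0.9]
grip_width: 0.002
```

```bash
python3 -c "
from h import *
to(.5133,.190,.007,-4)
im,p=snap('wrist','w1')
im,p=snap('scene','s1')
"
```

```text
t 1.6 pos [0.5124 0.1935 0.061 ] head -3.9 zaxis [ 4.e-04  9.e-04 -1.e+00] F [0.87 1.14 0.89] T [ 0.04 -0.06  0.  ]
turn [-0.05 -0.02  0.1 ]
shift [0.0011 0.0034 0.054 ]
```

View pics/w1.png

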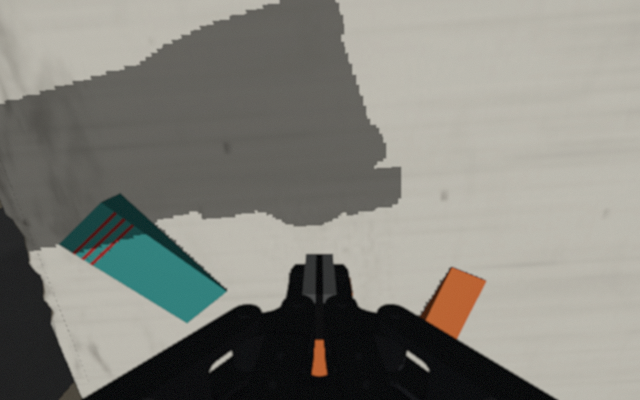

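move_arm --pt "0 0 0 0.001 0.0 0.045 0" --pt "0 0 0 0.001 0.0 0.053 0" --pt "0 0 0 0.001 0.0 0.053 0" --pt "0 0 0 0.001 0.0 0.053 0"

```text
clock: 2.1
position: [0.514, 0.1928, 0.0087]
ee_rot: [0.999, -0.034, 0.001, -0.0]
ft_force: [0.7, 0.4, 0.3]
grip_width: -0.002
```

```bash
python3 -c "
from h import *
to(.5121,.169,.007,-4)
"
```

```text
t 2.1 pos [0.514  0.1928 0.0087] head -3.93 zaxis [ 1.1e-03  8.0e-04 -1.0e+00] F [0.65 0.45 0.35] T [-0. -0. -0.]
turn [-0.05 -0.06  0.07]
shift [-0.0003  0.0239  0.0017]
```

move_arm --pt "0 0 0 0 0.01 0.001 0" --pt "0 0 0 0 0.02 0.001 0" --pt "0 0 0 0 0.025 0.001 0" --pt "0 0 0 0 0.03 0.001 0" --pt "0 0 0 0 0.036 0.001 0" --pt "0 0 0 0 0.042 0.001 0" --pt "0 0 0 0 0.048 0.001 0" --pt "0 0 0 0 0.054 0.001 0" --pt "0 0 0 0 0.06 0.001 0" --pt "0 0 0 0 0.066 0.001 0"

```text
clock: 3.1
position: [0.5089, 0.1259, 0.0062]
ee_rot: [0.999, -0.034, -0.0, -0.0]
ft_force: [-0.2, 1.8, 0.9]
grip_width: -0.001
```

```bash
python3 - <<'E'
from h import *
to(.5075,.1,.007,-4)
a,p=snap('top','t2'); b,q=snap('scene','s2')
c=lambda i,r0,r1,c0,c1:cv2.resize(i[r0:r1,c0:c1,::-1],(400,400),interpolation=cv2.INTER_CUBIC)
cv2.imwrite('pics/c2.png',np.hstack([c(a,180,280,270,370),c(b,190,290,250,350)]))
E
```

```text
t 3.1 pos [0.5089 0.1259 0.0062] head -3.95 zaxis [-0.e+00  1.e-04 -1.e+00] F [-0.16  1.8   0.89] T [ 0.22 -0.05  0.03]
turn [-0.    0.    0.05]
shift [ 0.0003  0.0259 -0.0008]
```

View pics/c2.png

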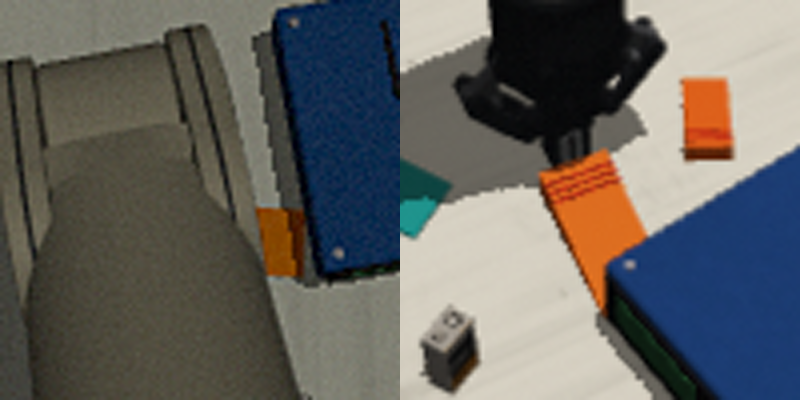

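move_arm --pt "0 0 0 0 0.004 0 0" --pt "0 0 0 0 0.008 0 0" --pt "0 0 0 0 0.012 0 0" --pt "0 0 0 0 0.016 0 0" --pt "0 0 0 0 0.02 0 0" --pt "0 0 0 0 0.024 0 0" --pt "0 0 0 0 0.028 0 0" --pt "0 0 0 0 0.03 0 0" --pt "0 0 0 0 0.032 0 0" --pt "0 0 0 0 0.034 0 0"

```text
clock: 4.2
position: [0.5067, 0.0924, 0.0062]
ee_rot: [0.999, -0.034, 0.0, -0.0]
ft_force: [0.6, 0.0, -0.2]
grip_width: 0.001
```

move_arm --pt "0 0 0 0 0.001 0 0" --pt "0 0 0 0 0.002 0 0" --pt "0 0 0 0 0.003 0 0" --pt "0 0 0 0 0.004 0 0"

```text
clock: 4.6
position: [0.5064, 0.0885, 0.0062]
ee_rot: [0.999, -0.034, 0.0, -0.0]
ft_force: [0.3, 0.9, 0.1]
grip_width: -0.0
```

move_arm --pt "0 0 0 0 0.001 0 0" --pt "0 0 0 0 0.002 0 0" --pt "0 0 0 0 0.003 0 0" --pt "0 0 0 0 0.004 0 0"

```text
clock: 5.0
position: [0.5061, 0.0844, 0.0062]
ee_rot: [0.999, -0.034, 0.0, -0.0]
ft_force: [0.4, 1.2, -0.7]
grip_width: 0.001
```

move_arm --pt "0 0 0 0 0.001 0 0" --pt "0 0 0 0 0.002 0 0" --pt "0 0 0 0 0.003 0 0" --pt "0 0 0 0 0.003 0 0"

```text
clock: 5.4
position: [0.5059, 0.0813, 0.0062]
ee_rot: [0.999, -0.035, -0.0, -0.0]
ft_force: [0.9, -0.3, 0.6]
grip_width: 0.002
```

move_arm --pt "0 0 0 0 0.001 0 0" --pt "0 0 0 0 0.002 0 0" --pt "0 0 0 0 0.003 0 0" --pt "0 0 0 0 0.003 0 0"

```text
clock: 5.8
position: [0.5057, 0.0783, 0.0063]
ee_rot: [0.999, -0.035, 0.0, -0.0]
ft_force: [0.3, 0.2, 0.1]
grip_width: -0.001
```

move_arm --pt "0 0 0 0 0.001 0 0" --pt "0 0 0 0 0.002 0 0" --pt "0 0 0 0 0.003 0 0"

```text
clock: 6.1
position: [0.5055, 0.0754, 0.0062]
ee_rot: [0.999, -0.034, 0.0, -0.0]
ft_force: [-0.2, 0.4, 0.1]
grip_width: 0.003
```

move_arm --pt "0 0 0 0 0.001 0 0" --pt "0 0 0 0 0.002 0 0" --pt "0 0 0 0 0.003 0 0"

```text
clock: 6.4
position: [0.5053, 0.0724, 0.0063]
ee_rot: [0.999, -0.034, 0.0, -0.0]
ft_force: [0.2, 0.7, 0.4]
grip_width: -0.001
```

move_arm --pt "0 0 0 0 0.001 0 0" --pt "0 0 0 0 0.002 0 0" --pt "0 0 0 0 0.003 0 0"

```text
clock: 6.7
position: [0.5051, 0.0694, 0.0063]
ee_rot: [0.999, -0.034, 0.0, -0.0]
ft_force: [1.0, 0.0, -1.3]
grip_width: -0.004
```

```bash
python3 - <<'E'
from h import *
to(.5,.06,.0062)
a,p=snap('top','t3'); b,q=snap('scene','s3')
c=lambda i,r0,r1,c0,c1:cv2.resize(i[r0:r1,c0:c1,::-1],(400,400),interpolation=cv2.INTER_CUBIC)
cv2.imwrite('pics/c3.png',np.hstack([c(a,180,280,290,390),c(b,200,280,270,350)]))
# motion check between s0 and s3 in the case
for n,k in [('scene','s3'),('top','t3')]:
    A=cv2.imread(f'pics/{n}0.png',0).astype(np.float32);B=cv2.imread(f'pics/{k}.png',0).astype(np.float32)
    r=(slice(215,340),slice(350,430)) if n=='scene' else (slice(165,235),slice(370,440))
    print(n,cv2.phaseCorrelate(A[r].copy(),B[r].copy()))
E
```

```text
t 6.7 pos [0.5051 0.0694 0.0063] head -3.95 zaxis [ 0.e+00  1.e-04 -1.e+00] F [ 1.    0.05 -1.26] T [0.06 0.02 0.06]
shift [-0.0044  0.0097  0.0001]
scene ((0.012769480021660229, 0.503264535406494), 0.9973337493896485)
top ((-0.02658315154992863, -0.03739289682125957), 0.9598122621759956)
```

View pics/c3.png

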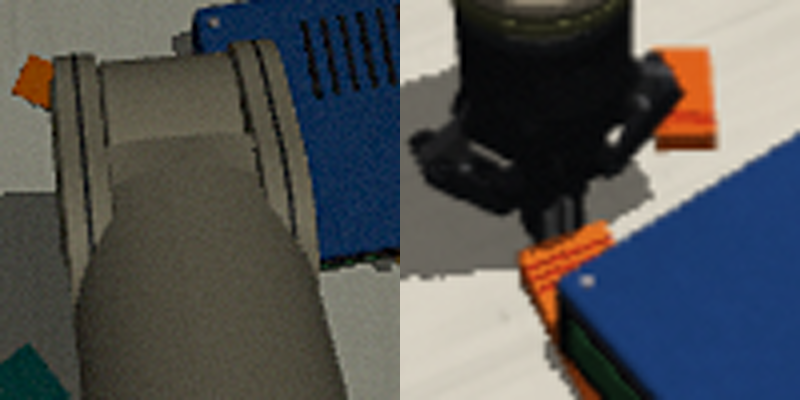

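```bash
cat >> h.py <<'E'
def shifts(k,k0='s1'):
    # case motion in the scene view, vs static references
    A=cv2.imread(f'pics/{k0}.png',0).astype(np.float32);B=cv2.imread(f'pics/{k}.png',0).astype(np.float32)
    for nm,r in dict(driver=(225,255,425,500),jar=(310,350,265,310),slots=(240,290,352,406),right=(280,310,410,450),frontR=(310,350,345,390),frontpanel=(270,320,305,345),FL=(245,275,300,330)).items():
        s=(slice(*r[:2]),slice(*r[2:]))
        w=cv2.createHanningWindow((r[3]-r[2],r[1]-r[0]),cv2.CV_32F)
        (dx,dy),q=cv2.phaseCorrelate(A[s].copy(),B[s].copy(),w); print(nm,round(dx,2),round(dy,2),round(q,2),end=' | ')
    print()
E
python3 - <<'E'
from h import *
for k in ['scene0','s2','s3']: shifts(k)
im=cv2.imread('pics/s3.png');p=cams.camera_params('scene');hsv=cv2.cvtColor(im,cv2.COLOR_BGR2HSV)
m=cv2.inRange(hsv,(5,150,100),(20,255,255))
for c in cv2.findContours(m,0,1)[0]:
    if cv2.contourArea(c)>80:
        a=cv2.approxPolyDP(c,1.5,True)[:,0]; print([(q.tolist(),ray(p,*q,.02)[:2].round(4).tolist()) for q in a])
E
```

```text
driver 0.49 0.02 1.0 | jar 0.49 -0.02 1.0 | slots -0.01 0.01 1.05 | right 0.01 -0.03 1.0 | frontR 0.54 0.04 0.98 | frontpanel 0.0 0.05 0.99 | FL -0.0 0.12 0.98 | 
driver 0.49 0.02 1.0 | jar 0.49 -0.02 1.0 | slots 0.01 0.03 1.05 | right -0.03 -0.0 0.99 | frontR 0.49 0.02 1.0 | frontpanel -0.01 0.04 0.99 | FL 0.09 0.08 0.99 | 
driver 0.51 0.01 1.0 | jar 0.5 -0.0 1.0 | slots -0.04 0.04 1.03 | right -0.0 -0.0 1.01 | frontR 0.52 0.0 0.99 | frontpanel 0.0 -0.03 0.98 | FL 0.17 0.04 0.86 | 
[([310, 244], [0.5232, 0.0567]), ([294, 250], [0.4824, 0.0591]), ([299, 264], [0.4752, 0.019]), ([302, 253], [0.4949, 0.0427]), ([312, 248], [0.5219, 0.0442])]
[([321, 210], [0.5976, 0.1377]), ([327, 218], [0.5979, 0.1074]), ([321, 227], [0.5709, 0.0894]), ([331, 227], [0.5924, 0.0778]), ([332, 229], [0.5915, 0.0712]), ([331, 211], [0.6183, 0.1228])]
```

move_arm --pt "0 0 0 0 0.001 0 0" --pt "0 0 0 0 0.002 0 0" --pt "0 0 0 0 0.003 0 0"

```text
clock: 7.1
position: [0.5049, 0.0667, 0.0062]
ee_rot: [0.999, -0.034, 0.0, -0.0]
ft_force: [-0.3, 1.3, -0.5]
grip_width: 0.004
```

move_arm --pt "0 0 0 0 0.001 0 0" --pt "0 0 0 0 0.002 0 0"

```text
clock: 7.3
position: [0.5048, 0.065, 0.0063]
ee_rot: [0.999, -0.034, 0.0, -0.0]
ft_force: [0.5, 4.1, 0.3]
grip_width: 0.002
```

```bash
python3 - <<'E'
from h import *
to(.5,.06,.0062); snap('scene','s4'); shifts('s4','s3'); to(.5,.06,.0062)
E
```

```text
t 7.3 pos [0.5048 0.065  0.0063] head -3.92 zaxis [ 1.e-04  6.e-04 -1.e+00] F [0.54 4.13 0.29] T [ 0.89 -0.07  0.04]
shift [-0.0044  0.0053  0.0001]
driver 0.49 0.0 1.0 | jar 0.49 -0.0 1.0 | slots 0.07 0.01 1.13 | right -0.06 0.12 0.96 | frontR 0.68 -0.06 0.94 | frontpanel 0.03 -0.06 1.04 | FL -0.08 0.11 0.95 | 
t 7.35 pos [0.5047 0.0648 0.0063] head -3.94 zaxis [ 1.e-04  5.e-04 -1.e+00] F [-0.86  3.08 -1.02] T [ 0.69  0.03 -0.05]
shift [-0.0044  0.0051  0.0001]
```

move_arm --pt "0 0 0 0 -0.005 0 0" --pt "0 0 0 0 -0.02 0 0" --pt "0 0 0 0 -0.03 0 0" --pt "0 0 0 0 -0.03 -0.03 0" --pt "0 0 0 0 -0.03 -0.075 0" --pt "0 0 0 0 -0.01 -0.1 0" --pt "0 0 0 0 0.03 -0.1 0" --pt "0 0 0 0 0.07 -0.095 0" --pt "0 0 0 0 0.082 -0.08 0" --pt "0 0 0 0 0.082 -0.075 0"

```text
clock: 8.35
position: [0.4984, -0.0186, 0.0804]
ee_rot: [0.999, -0.036, -0.001, 0.0]
ft_force: [-0.6, 1.1, -0.1]
grip_width: 0.0
```

```bash
python3 - <<'E'
from h import *
to(.505,-.0176,.067,-4); snap('scene','s5'); shifts('s5','s3')
E
```

```text
t 8.35 pos [ 0.4984 -0.0186  0.0804] head -4.11 zaxis [-1.1e-03 -5.0e-04 -1.0e+00] F [-0.6   1.11 -0.07] T [0.06 0.04 0.01]
turn [ 0.03  0.06 -0.11]
shift [ 0.0065 -0.0015  0.0134]
driver 0.48 -0.0 1.01 | jar 0.48 -0.0 1.0 | slots 0.1 -0.01 1.13 | right -0.13 0.13 0.97 | frontR 0.65 -0.06 0.97 | frontpanel -0.04 -0.05 1.07 | FL 0.25 0.04 0.72 |
```

move_arm --pt "0 0 0 0.006 0 0.006 0" --pt "0 0 0 0.006 0 0.01 0" --pt "0 0 0 0.006 0 0.012 0" --pt "0 0 0 0.006 0 0.013 0"

```text
clock: 8.8
position: [0.505, -0.0171, 0.068]
ee_rot: [0.999, -0.034, -0.0, 0.0]
ft_force: [-1.1, -0.1, -0.0]
grip_width: -0.003
```

move_arm --pt "0 0 0 0 0 0.0005 0" --pt "0 0 0 0 0 0.001 0"

```text
clock: 9.0
position: [0.5051, -0.0176, 0.0673]
ee_rot: [0.999, -0.034, 0.0, -0.0]
ft_force: [-0.2, -0.0, 0.1]
grip_width: -0.001
```

move_arm --pt "0 0 0 0 0 0.0005 0" --pt "0 0 0 0 0 0.001 0"

```text
clock: 9.2
position: [0.5051, -0.0177, 0.0663]
ee_rot: [0.999, -0.034, 0.0, -0.0]
ft_force: [0.0, -0.3, 0.7]
grip_width: 0.001
```

move_arm --pt "0 0 0 0 0 0.0005 0" --pt "0 0 0 0 0 0.001 0"

```text
clock: 9.4
position: [0.5051, -0.0177, 0.0656]
ee_rot: [0.999, -0.035, -0.0, -0.0]
ft_force: [-3.5, 0.3, 11.4]
grip_width: -0.003
```

move_arm --pt "0 0 0 0 0 0 0" --pt "0 0 0 0 0 0 0" --pt "0 0 0 0 0 0 0" --pt "0 0 0 0 0 0 0"

```text
clock: 9.8
position: [0.5051, -0.0177, 0.0657]
ee_rot: [0.999, -0.035, 0.0, -0.0]
ft_force: [-3.1, -0.1, 7.4]
grip_width: 0.001
```

```bash
python3 - <<'E'
from h import *
to(.505,-.0176,.067,-4); im,p=snap('scene','s6'); shifts('s6','s5')
cv2.imwrite('pics/c6.png',cv2.resize(im[190:350,260:450,::-1],None,fx=4,fy=3.7,interpolation=cv2.INTER_CUBIC))
to(.505,-.0176,.067,-4)
E
```

```text
t 9.8 pos [ 0.5051 -0.0177  0.0657] head -3.95 zaxis [ 1.e-04  5.e-04 -1.e+00] F [-3.05 -0.13  7.4 ] T [ 0.09  0.67 -0.05]
turn [-0.03 -0.    0.05]
shift [-0.0001 -0.     -0.0013]
driver 0.47 -0.02 1.0 | jar 0.5 -0.0 1.0 | slots -0.04 0.0 1.04 | right -0.0 -0.02 0.98 | frontR 0.42 0.04 0.94 | frontpanel 0.06 0.02 1.03 | FL 2.05 1.33 0.54 | 
t 9.85 pos [ 0.5051 -0.0177  0.0657] head -3.96 zaxis [ 1.e-04  5.e-04 -1.e+00] F [-3.1  -0.38  7.59] T [0.03 0.68 0.01]
turn [-0.03 -0.    0.04]
shift [-0.0001 -0.     -0.0013]
```

View pics/c6.png

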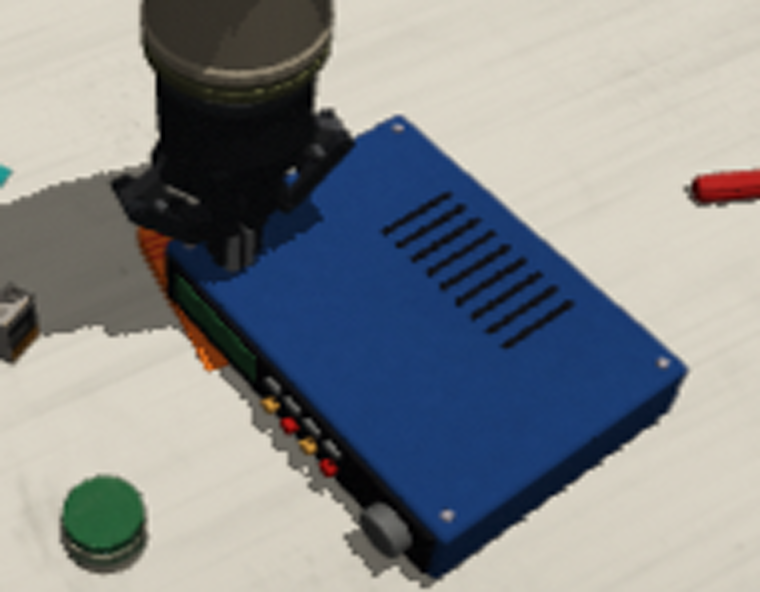

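move_arm --pt "0 0 0 0 0 -0.003 0" --pt "0 0 0 0 0 -0.02 0" --pt "0 0 0 0 0 -0.06 0" --pt "0 0 0 0 -0.05 -0.1 0" --pt "0 0 0 0 -0.1 -0.13 0" --pt "0 0 0 0 -0.15 -0.13 0" --pt "0 0 0 0 -0.2 -0.13 0" --pt "0 0 0 0 -0.25 -0.13 0" --pt "0 0 0 0 -0.25 -0.13 0"

```text
clock: 10.75
position: [0.5211, 0.2376, 0.1951]
ee_rot: [1.0, -0.031, -0.0, -0.001]
ft_force: [-0.4, -0.1, -0.8]
grip_width: -0.001
```

```bash
python3 - <<'E'
from h import *
to(.505,-.0176,.067,-4); im,p=snap('scene','s7'); a,pt=snap('top','t7'); shifts('s7','s5'); shifts('s7','s1')
c=lambda i,r0,r1,c0,c1:cv2.resize(i[r0:r1,c0:c1,::-1],(400,400),interpolation=cv2.INTER_CUBIC)
cv2.imwrite('pics/c7.png',np.hstack([c(a,190,270,300,380),c(im,220,300,270,350)]))
for n,i,q in (('scene',im,p),('top',a,pt)):
    m=cv2.inRange(cv2.cvtColor(i,cv2.COLOR_RGB2HSV),(5,150,60),(20,255,255))
    for k in cv2.findContours(m,0,1)[0]:
        if cv2.contourArea(k)>15:
            k=cv2.approxPolyDP(k,1.2,True)[:,0]
            for u in k: print(n,u,ray(q,*u,.002)[:2].round(4),ray(q,*u,.02)[:2].round(4))
E
```

```text
t 10.75 pos [0.5211 0.2376 0.1951] head -3.59 zaxis [-3.0e-04  1.7e-03 -1.0e+00] F [-0.35 -0.14 -0.81] T [ 0.    0.05 -0.01]
turn [-0.1   0.03  0.41]
shift [-0.      0.2559  0.1277]
driver 0.49 -0.02 1.01 | jar 0.49 -0.01 0.99 | slots -0.03 -0.01 1.04 | right 0.06 -0.05 0.97 | frontR 0.45 0.03 0.97 | frontpanel 0.01 0.06 1.03 | FL -0.37 0.13 0.67 | 
driver 0.49 -0.01 1.0 | jar 0.47 -0.02 1.0 | slots 0.01 0.08 1.15 | right -0.12 0.16 0.99 | frontR 0.64 0.01 0.94 | frontpanel -0.0 -0.1 1.06 | FL 0.3 -0.18 0.9 | 
scene [304 273] [0.4792 0.0027] [ 0.4742 -0.0075]
scene [311 289] [ 0.4739 -0.0413] [ 0.4691 -0.0505]
scene [316 288] [ 0.4848 -0.0444] [ 0.4797 -0.0535]
scene [311 246] [0.5286 0.0621] [0.5226 0.0504]
scene [295 251] [0.4883 0.0672] [0.4832 0.0554]
scene [295 257] [0.4807 0.0518] [0.4757 0.0404]
scene [300 266] [0.4797 0.0239] [0.4748 0.0132]
scene [300 256] [0.4923 0.0487] [0.4871 0.0374]
scene [312 248] [0.528  0.0557] [0.5219 0.0442]
scene [321 210] [0.6054 0.1514] [0.5976 0.1377]
scene [321 229] [0.575  0.0963] [0.5679 0.0839]
scene [332 229] [0.5991 0.0833] [0.5915 0.0712]
scene [331 211] [0.6266 0.1362] [0.6183 0.1228]
top [332 231] [0.5265 0.0499] [0.5244 0.051 ]
top [331 247] [0.4844 0.0541] [0.4831 0.0551]
top [332 248] [0.4818 0.0516] [0.4805 0.0526]
top [335 246] [0.4868 0.0435] [0.4854 0.0447]
top [336 248] [0.4815 0.0411] [0.4802 0.0423]
top [348 248] [0.4807 0.0097] [0.4794 0.0115]
top [345 232] [0.5229 0.0157] [0.5209 0.0174]
top [338 233] [0.5207 0.0342] [0.5188 0.0356]
top [297 194] [0.629  0.1404] [0.6251 0.1398]
top [293 203] [0.6046 0.1516] [0.6011 0.1509]
top [315 212] [0.5786 0.0933] [0.5755 0.0936]
top [319 203] [0.6027 0.0819] [0.5993 0.0824]
```

View pics/c7.png

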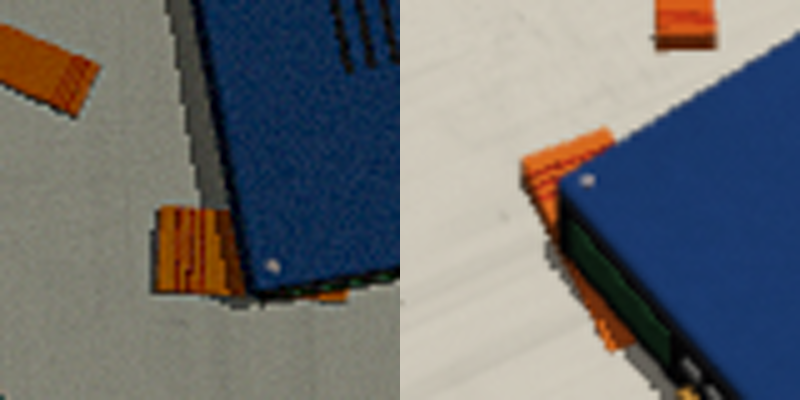

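```bash
python3 -c "
from workcell import manip
print(manip.hand_in())"
```

```text
the job is handed in; nothing more can be done
None
```

I pushed the large orange wedge under the bare foot with the shut fingertips and then pressed the corner to test it. I handed the job in at about 10.8 s on the robot's clock; hand-in gives no verdict.

- **Push:** I stopped when the push force jumped to about 4 N, which showed the wedge had met the stub. The thin edge is then about 32 mm past the foot, where the wedge is roughly 8 mm thick.
- **Press test:** I pressed the top of the case at that corner with 7–11 N for more than 0.4 s. In the scene camera the case moved less than about 0.1 pixel during the press, so it does not rock.
- **After withdrawing the arm:**
  - The wedge axis passes within about 1 mm of where I estimate the foot to be.
  - The case shifted by roughly 0.2 pixel (about 0.3 mm) over the whole job.
  - The jar did not move; I did not measure the battery, reel and carton afterwards, but the arm stayed clear of them.
- **Not measured:** I could not see the gap between foot and wedge, or how high the other feet stand. I inferred both from the push force and the case staying still. The corner-patch comparison in the images was unreliable because the gripper and wedge overlapped it.

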